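Move the copper wafer to the light box with the flat lifter

ROBOT

A 6-joint arm with a two-finger parallel gripper is mounted at the origin on the work surface. World frame = base frame: x ahead of the robot, y to its left, z up, the work surface at z = 0. Lengths are in m, angles in rad, forces in N, time in s.
With the tool pointing down it reaches from about 0.375 to 0.975 m from the base axis. Payload 3.8 kg.
Tool frame: the origin (TCP) lies between the finger pads, 19 mm behind the fingertips; this is the grasp point; z points along the fingers, y is the line along which they close (so a half turn about z gives the same grasp; the last joint's range is limited). The gripper opens to 88 mm and grips with 3 to 60 N. Pads are 18 mm wide; open, the fingers measure 123 mm over their backs; the gripper's body (75 mm by 187 mm) begins 45 mm behind the grasp point.
Start: joints at [-1.331, 0.264, 1.604, -0, 1.274, -0.037], TCP at [0.184, -0.649, 0.257] pointing down, gripper open.
Joint ranges: [-2.63, 2.63], [-0.94, 2.18], [0.31, 2.57], [-1.31, 4.45], [0, 2.66], [-2.55, 2.55]. Speed limits (rad/s): [2.57, 2.57, 3.14, 3.14, 3.14, 3.14].

INTERFACE

Orientations are given as a unit quaternion [x, y, z, w].
In Python, from plant import * gives the robot as it stands.
- The arm moves only by the tool carry_out, never from a script. Its arguments are lists of equal length, an entry for each row: "delta_rot": the turn, a rotation vector about the tool's x, y, z in rad, a list of three; "travel": the shift along the tool's x, y, z in m, a list of three; "gripper": the opening, from -1 (shut) to 1 (fully open). In form: {"delta_rot": [[wx, wy, wz], ...], "travel": [[tx, ty, tz], ...], "gripper": [gripper, ...]}. A call has 1 to 5 rows; each row shifts and turns the commanded pose from where the row before left it, along the tool's axes as they then stand; what a row does not reach is not made up. A row lasts 1/10 s, in which the tool goes at most 50 mm and 8.59 degrees, less where a joint would pass 70% of its speed; a pose out of reach is approached as far as the arm can. A call is refused whole if a number of a shift passes 0.05 or a number of a turn 0.15, either way. A call with a gripper value outside its range is refused whole. The fingers move at their own pace and stop on an object; the grip force is fixed at half the most. Time passes only in rows, so rows that do not move let the fingers close. It gives the time, the measured TCP pose, the force, the opening and the grip force at its end, in the units of the state.
- observe(): the state, without advancing time (a new reading comes with each control period).
- grab_frame(name): name is "scene" or "top" or "wrist"; returns a dict with "pixels" (480x640x3 uint8, red, green, blue), "fovy" (degrees; the focal length in pixels is half the picture's height over the tangent of half this angle, whatever the lens; pixels are square), "cx", "cy" (the principal point, pixels), "k1" (the pictures are not rectified: a ray, as slopes to the right and down, at radius r is drawn at 1 + k1 r^2 times it, then the intrinsics apply), "extrinsics" (4x4, takes a point from camera to world coordinates). Camera axes: x right, y down, z forward; pixel columns grow to the right and rows downward; lengths in m; the calibration is good to about 2 mm. A picture is of the moment at which its call begins. There is no depth.
- job_done(): hands the job in; it is judged then, once.
The state is a dict: "t": time; "q": joint angles; "qd": joint speeds; "effort": joint torques, N m; "tool_pos": TCP position; "orientation": TCP orientation; "contact_force": force on the tool from outside, world axes, zero at the start; "torque": the same for the moment, N m; "finger_gap": finger opening in m; "gripper_force": force on a finger pad.
Only numpy, scipy, OpenCV 4.12 (cv2) and the standard library are available. Lean on these libraries where they do the work, as an engineer would, in place of code of your own. Each camera call takes 0.05 s, during which the arm holds its last target. There are 200 camera calls.

TASK

Pick up the steel lifter by its yellow grip, slide its blade under the copper-coloured disc, lift the disc on it, and set the disc level and centred on the rails of the white light box. Then draw the lifter out and leave it lying flat on the bench. Keep the copper disc level all the way, never touch it with the gripper and never let it fall, and leave the blue disc where it is.

Things in the scene. Friction and masses are not known exactly. Their poses are not given: they have to be found in the camera images.
- copper_disc: Copper-coloured disc, dark grid, 100 mm across, 4 mm thick, 80 g, loose. Origin: centre of underside, z up. Lies within 5 mm of the centre of a fixed black rest 100 mm long, 120 wide: base 10 mm high, two side rails, tops 36 mm above the bench; open channel between them 66 mm wide. At the start the disc's x axis runs along the channel (3 degrees), away from the robot: push the lifter in along +x.
- blue_disc: Bystander: the same kind of disc in blue with a pale grid, on an identical black rest. Origin: centre of its underside. It must stay where it is.
- lifter: Tool, loose, 130 g, flat on the bench. Steel blade 40 mm wide, 3 thick, x -135 to 30 mm. Upright yellow grip at its rear: x -135 to -95 mm, 20 mm wide (y), top 50 mm above the underside; take it from above across y, TCP 36 mm above the underside. Origin: on the underside, 30 mm behind the tip, the point to bring under the disc's centre. x runs grip to tip, away from the robot (12 degrees), z up.
- light_box: Destination, fixed: white, 100 mm long (x), 120 wide (y). Pale yellow panel 16 mm above the bench; white rail on each long side, tops 42 mm above the bench, where the disc shall lie. The channel between, 66 mm wide, open at both ends, runs along x: lower the loaded lifter into it, draw it out along -x. Origin: centre of underside, on the bench; x points away from the robot (12 degrees), z up.
There are look-alikes about, which are no part of the job. What is meant by the copper_disc is not green, and is the larger of those in its own colour. Several things have the shape of the lifter; the one meant has the colours described above.

How it is judged:
On the way:
1. the copper disc is lifted on the lifter, at least 14 mm above where it lay (height (world z) of copper_disc above 0.05 m and contact force between copper_disc and lifter above 0.2 N), for 0.2 s.
At the end, for the whole second after the job is handed in: The copper disc rests level on both rails of the light box, its centre within 15 mm of the box's centre, no longer on the lifter; the lifter lies flat and still on the bench; the blue disc is within 15 mm of its start (horizontal distance between copper_disc and light_box below 0.015 m and z of copper_disc in the frame of light_box between 0.039 and 0.045 m and angle between copper_disc's own z axis and vertical below 0.06 rad and linear speed of each of copper_disc, lifter below 0.01 m/s and contact force between copper_disc and lifter below 0.05 N and height (world z) of lifter below 0.006 m and angle between lifter's own z axis and vertical below 0.08 rad and distance of blue_disc from where it was at the start of the episode below 0.015 m); the robot touches nothing.
It fails at once if the blue disc is moved more than 15 mm (distance of blue_disc from where it was at the start of the episode above 0.015 m).
It fails at once if the gripper touches the copper disc (contact force between any of the fingers, the arm and copper_disc above 1 N).
It fails at once if the copper disc tips more than 20 degrees (angle between copper_disc's own z axis and vertical above 0.35 rad).
It fails at once if the copper disc falls off its supports (height (world z) of copper_disc below 0.025 m).
It also fails if it takes over 58 s, if anything falls off the work surface, if the arm or the gripper's body presses on something with over 40 N, if the wrist force passes 120 N, or if a joint passes its speed limit or range.

## Working session

There is one attempt and no reset: what is moved stays moved. The work goes in short steps, Python scripts to look and compute and a tool call to move; the robot and the scene stay as the last step left them, time stands still between calls to the robot, and variables do not carry over. Pictures are saved under pics/ and viewed, at most 10 in all, crops included, and the job is handed in when it is done.

Besides the shell and the picture viewer there is one more tool, called after "Call:" as name(argument=value, ...) on one line, values as JSON. carry_out: Moves the arm, as the interface text tells. Its arguments: {"type":"object","properties":{"delta_rot":{"type":"array","items":{"type":"array","items":{"type":"number"}}},"travel":{"type":"array","items":{"type":"array","items":{"type":"number"}}},"gripper":{"type":"array","items":{"type":"number"}}},"required":["delta_rot","travel","gripper"]}

```bash
mkdir -p pics; ls; python3 - <<'E'
from plant import *
import cv2,numpy as np
s=observe();print(s)
for n in ["scene","top"]:
    f=grab_frame(n);np.save(f"pics/{n}0.npy",f,allow_pickle=True)
    cv2.imwrite(f"pics/{n}0.png",cv2.cvtColor(f["pixels"],cv2.COLOR_RGB2BGR))
    print(n,f["fovy"],f["cx"],f["cy"],f["k1"],np.round(f["extrinsics"],4).tolist())
E
```

```text
pics
{'t': 0.0, 'q': array([-1.33088361e+00,  2.64728727e-01,  1.60532141e+00,  1.72031035e-05,
        1.27366874e+00, -3.68949649e-02]), 'qd': array([ 1.14075534e-03, -8.43443229e-04, -6.52475323e-04, -8.59810865e-05,
        1.25516067e-03,  1.83379727e-04]), 'effort': array([-2.24771416e-04, -5.02102947e+01, -3.56876206e+01,  7.27795204e-02,
        2.92499224e-02, -1.59951310e-04]), 'tool_pos': array([ 0.18432341, -0.64868386,  0.25613279]), 'orientation': array([ 9.90437256e-01,  1.37959816e-01, -9.95504022e-05, -1.05847236e-03]), 'contact_force': array([-0.24525728,  0.02324536, -0.1698533 ]), 'torque': array([-0.0329446 ,  0.06617128, -0.02728191]), 'gripper_force': 0.0, 'finger_gap': 0.08837643996442204}
scene 50.01097853063826 321.77122816695305 240.6744632526262 -0.12512689196435656 [[0.6372, 0.6506, -0.4132, 1.0353], [0.7707, -0.5371, 0.3428, -0.5272], [0.0011, -0.5369, -0.8436, 1.1121], [0.0, 0.0, 0.0, 1.0]]
top 50.22470531009452 322.08049533236607 241.28307111942814 0.049540276070363196 [[0.0104, -0.985, 0.1725, 0.2957], [-0.9999, -0.0126, -0.0116, -0.0649], [0.0136, -0.1724, -0.9849, 1.215], [0.0, 0.0, 0.0, 1.0]]
```

View pics/top0.png

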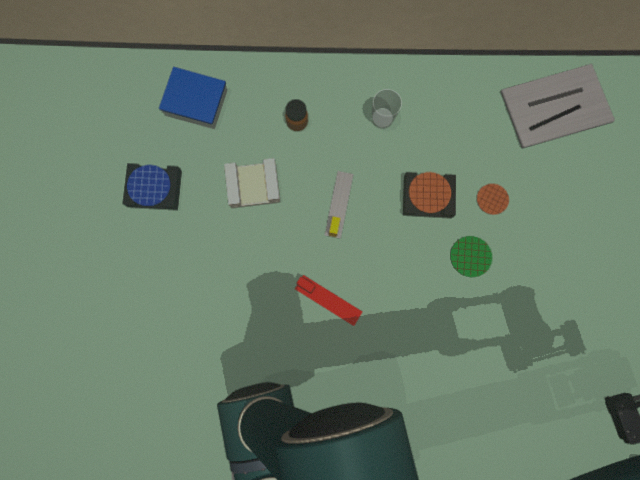

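View pics/scene0.png

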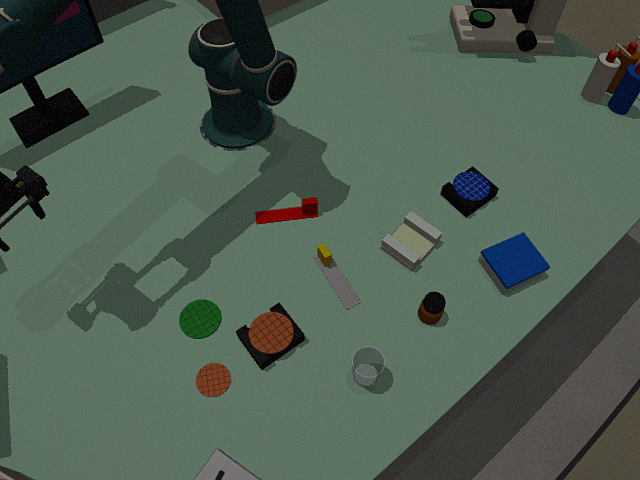

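Top view: copper disc at (430,192) on a black rest, lifter with yellow grip at (334,226) and tip near (344,173), light box at (252,184), blue disc at (148,186). In the scene view they are at (272,333), (324,254), (412,241) and (472,186).

```bash
cat > h.py <<'E'
import numpy as np,cv2
def rays(f,uv):
    fl=240/np.tan(np.radians(f["fovy"])/2)
    K=np.array([[fl,0,f["cx"]],[0,fl,f["cy"]],[0,0,1.]])
    # iterative undistort (k1 only)
    p=cv2.undistortPointsIter(np.float64(uv).reshape(-1,1,2),K,np.array([f["k1"],0,0,0.]),None,None,(3,50,1e-10)).reshape(-1,2)
    E=np.array(f["extrinsics"]);d=np.c_[p,np.ones(len(p))]@E[:3,:3].T
    return E[:3,3],d
def onz(f,uv,z):
    o,d=rays(f,uv);return o+d*((z-o[2])/d[:,2])[:,None]
def comp(mask,seed,k=0):
    if k: mask=cv2.morphologyEx(mask,cv2.MORPH_CLOSE,np.ones((k,k),np.uint8))
    n,l,st,c=cv2.connectedComponentsWithStats(mask)
    ids=[i for i in range(1,n) if st[i,4]>15]
    i=min(ids,key=lambda i:np.hypot(*(c[i]-seed)))
    m=(l==i).astype(np.uint8)
    cn=max(cv2.findContours(m,cv2.RETR_EXTERNAL,cv2.CHAIN_APPROX_NONE)[0],key=len)
    return m,cn.reshape(-1,2)
def rect(P):
    r=cv2.minAreaRect(np.float32(P[:,:2]*1000));b=cv2.boxPoints(r)
    e=[b[1]-b[0],b[2]-b[1]];L=max(e,key=lambda v:np.hypot(*v))
    return np.round(r[0],1),np.round(sorted(r[1]),1),round(np.degrees(np.arctan(L[1]/L[0])),1)
E
cat > m.py <<'E'
from h import *
S={"top":dict(cu=(430,192),bl=(148,186),y=(334,226),p=(252,184),b=(341,195)),"scene":dict(cu=(272,333),bl=(472,186),y=(324,254),p=(414,241),b=(340,282))}
for n in S:
    f=np.load(f"pics/{n}0.npy",allow_pickle=True).item();I=f["pixels"]
    h=cv2.cvtColor(I,cv2.COLOR_RGB2HSV);H,s,v=[h[...,i].astype(int) for i in range(3)]
    u=lambda m:m.astype(np.uint8)
    for c,m,z in(("cu",(H<16)&(s>100)&(v>60),.040),("bl",(H>100)&(H<130)&(s>90),.040)):
        M,cn=comp(u(m),S[n][c],5);P=onz(f,cn,z);(x,y),r=cv2.minEnclosingCircle(np.float32(P[:,:2]*1000));e=cv2.fitEllipse(np.float32(P[:,:2]*1000))
        print(n,c,round(x,1),round(y,1),round(r,1),np.round(e[0],1),np.round(e[1],1))
    M,cn=comp(u((H>20)&(H<33)&(s>150)),S[n]["y"]);print(n,"grip z50",rect(onz(f,cn,.05)),len(cn))
    M,cn=comp(u((H>18)&(H<36)&(s>25)&(s<120)&(v>130)),S[n]["p"]);print(n,"panel",rect(onz(f,cn,.016)),len(cn))
    M,cn=comp(u((s<30)&(v>90)),S[n]["b"]);print(n,"blade",rect(onz(f,cn,.003)),len(cn))
    ov=cv2.cvtColor(I,cv2.COLOR_RGB2BGR)
    for c in S[n]: print(c,h[S[n][c][1],S[n][c][0]],end=" ")
    print()
E
python3 m.py
```

```text
top cu 623.8 -332.6 50.8 [ 623.3 -332.4] [98.  99.5]
top bl 631.6 331.1 51.2 [630.8 331.1] [97.9 99.9]
top grip z50 (array([ 536.4, -106.2]), array([17.5, 43.3]), np.float32(-9.8)) 46
top panel (array([643.1,  90.8]), array([65.7, 96.7]), np.float32(7.6)) 370
top blade (array([ 600.8, -118.3]), array([ 41.4, 164.9]), np.float32(-10.9)) 198
cu [  9 153 112] bl [111 140 126] y [ 30 224 157] p [ 37  40 161] b [ 23  17 139] 
scene cu 622.8 -332.9 50.4 [ 623.3 -333. ] [97.8 98.3]
scene bl 636.6 312.5 84.4 [636.9 316.2] [112.9 147.8]
scene grip z50 (array([ 548.5, -115.7]), array([29.4, 61. ]), np.float32(-11.2)) 52
scene panel (array([641.8,  97.5]), array([48.4, 93. ]), np.float32(8.3)) 189
scene blade (array([ 599.5, -119.3]), array([ 39.6, 163.7]), np.float32(-10.8)) 129
cu [ 12 220  87] bl [113 172  92] y [ 28 255 129] p [ 37  56 137] b [  8  10 101]
```

```bash
cat > m2.py <<'E'
from h import *
for n,cs,rs in(("top",(252,184),(430,192)),("scene",(414,241),(270,336))):
    f=np.load(f"pics/{n}0.npy",allow_pickle=True).item();I=f["pixels"]
    h=cv2.cvtColor(I,cv2.COLOR_RGB2HSV);H,s,v=[h[...,i].astype(int) for i in range(3)]
    m=((s<25)&(v>(150 if n=="top" else 120))).astype(np.uint8)
    N,l,st,c=cv2.connectedComponentsWithStats(m)
    for i in range(1,N):
        if st[i,4]>60 and np.hypot(*(c[i]-cs))<45:
            cn=np.argwhere(l==i)[:,::-1];print(n,"rail z42",c[i].round(),rect(onz(f,cn,.042)))
    m=(v<45).astype(np.uint8); 
    M,cn=comp(m|((H<16)&(s>100)).astype(np.uint8),rs,3);print(n,"rest z36",rect(onz(f,cn,.036)),"z0",rect(onz(f,cn,.0)))
    x,y=cs;c1=I[y-45:y+45,x-60:x+60];x,y=rs;c2=I[y-45:y+45,x-60:x+60]
    o=cv2.resize(np.hstack([c1,c2]),None,fx=3,fy=3,interpolation=cv2.INTER_NEAREST);np.save(f"pics/o_{n}.npy",o)
o=np.vstack([np.load("pics/o_top.npy"),np.load("pics/o_scene.npy")]);cv2.imwrite("pics/crop.png",o[...,::-1]);print(o.shape)
E
python3 m2.py
```

```text
top rail z42 [271. 178.] (array([652.3,  44.8]), array([23.9, 98.5]), np.float32(7.7))
top rail z42 [231. 183.] (array([639.2, 137.5]), array([25.2, 98.1]), np.float32(7.8))
top rest z36 (array([ 623.7, -333.8]), array([ 99.4, 102.9]), np.float32(72.6)) z0 (array([ 633.7, -342. ]), array([102.4, 106. ]), np.float32(72.6))
scene rail z42 [423. 224.] (array([636. , 136.6]), array([25.4, 98.2]), np.float32(8.2))
scene rail z42 [401. 248.] (array([649.2,  45.7]), array([29.1, 99.1]), np.float32(7.2))
scene rest z36 (array([ 626.9, -337.3]), array([110.6, 123.1]), np.float32(87.8)) z0 (array([ 613.2, -331. ]), array([114.3, 127.3]), np.float32(87.8))
(540, 720, 3)
```

View pics/crop.png

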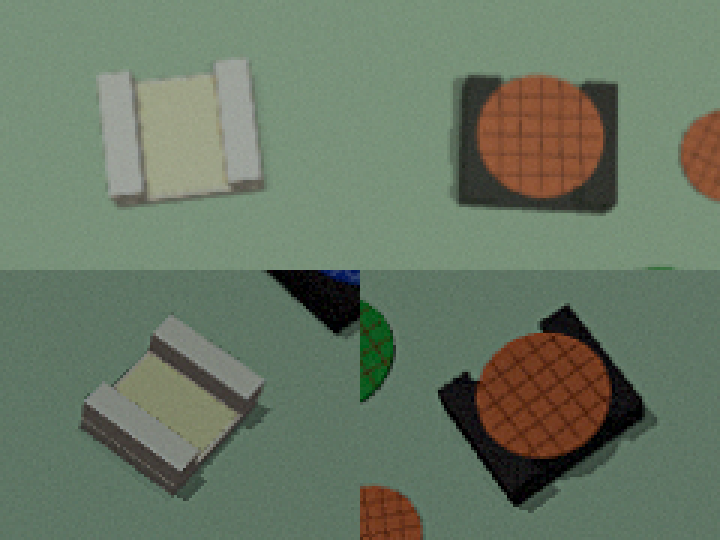

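Call:
carry_out(delta_rot=[[0,0,0.1],[0,0,0.1],[0,0,0.1],[0,0,0.1],[0,0,0.067]], travel=[[0,0,0],[0,0,0],[0,0,0],[0,0,0],[0,0,0]], gripper=[1,1,1,1,1])

```text
t: 0.6
tool_pos: [0.1844, -0.6489, 0.2567]
orientation: [0.995, -0.097, -0.0, -0.001]
contact_force: [-0.7, 0.5, -0.5]
finger_gap: 0.0881
gripper_force: 0.0
```

Top crop: light box rails are clear (yaw ≈7.8°, centre ≈ (644, 91) mm). The copper rest sits at yaw ≈ -2.2°, with the disc at (623, -333) mm.

Call:
carry_out(delta_rot=[[0,0,0],[0,0,0],[0,0,0],[0,0,0],[0,0,0]], travel=[[0.016,-0.04,0],[0.016,-0.04,0],[0.016,-0.04,0],[0.016,-0.04,0],[0.016,-0.04,0]], gripper=[1,1,1,1,1])

```text
t: 1.1
tool_pos: [0.3013, -0.4662, 0.2568]
orientation: [0.995, -0.095, -0.0, -0.0]
contact_force: [-0.0, -0.7, -0.1]
finger_gap: 0.0881
gripper_force: 0.0
```

Call:
carry_out(delta_rot=[[0,0,0],[0,0,0],[0,0,0],[0,0,0],[0,0,0]], travel=[[0.016,-0.04,0],[0.016,-0.04,0],[0.016,-0.04,0],[0.016,-0.04,0],[0.016,-0.04,0]], gripper=[1,1,1,1,1])

```text
t: 1.6
tool_pos: [0.4176, -0.285, 0.2571]
orientation: [0.995, -0.095, -0.0, -0.0]
contact_force: [0.7, -0.3, 0.2]
finger_gap: 0.0881
gripper_force: 0.0
```

Call:
carry_out(delta_rot=[[0,0,0],[0,0,0],[0,0,0],[0,0,0],[0,0,0]], travel=[[0.016,-0.04,0.01],[0.016,-0.04,0.02],[0.016,-0.04,0.02],[0.016,-0.04,0.02],[0.016,-0.04,0.02]], gripper=[1,1,1,1,1])

```text
t: 2.1
tool_pos: [0.534, -0.1037, 0.1664]
orientation: [0.995, -0.095, -0.0, 0.0]
contact_force: [0.6, 0.1, -0.2]
finger_gap: 0.0879
gripper_force: 0.0
```

Call:
carry_out(delta_rot=[[0,0,0]], travel=[[0,0,0]], gripper=[1])

```text
t: 2.2
tool_pos: [0.5331, -0.101, 0.1638]
orientation: [0.996, -0.093, -0.003, -0.001]
contact_force: [0.5, -1.1, -0.8]
finger_gap: 0.088
gripper_force: 0.0
```

```bash
python3 - <<'E'
from plant import *
from h import *
f=grab_frame("wrist");np.save("pics/w1.npy",f,allow_pickle=True)
cv2.imwrite("pics/w1.png",f["pixels"][...,::-1])
h=cv2.cvtColor(f["pixels"],cv2.COLOR_RGB2HSV);H,s,v=[h[...,i].astype(int) for i in range(3)]
m=((H>20)&(H<33)&(s>150)).astype(np.uint8);n,l,st,c=cv2.connectedComponentsWithStats(m);i=1+st[1:,4].argmax()
cn=np.argwhere(l==i)[:,::-1];print(c[i],st[i],rect(onz(f,cn,.05)));s=observe();print(s["tool_pos"],s["orientation"])
E
```

```text
[324.91239754 223.49129098] [ 311  189   29   69 1952] (array([ 544., -109.]), array([18.9, 46.4]), np.float32(-10.6))
[ 0.53287514 -0.10308728  0.16513262] [ 9.95679361e-01 -9.28311910e-02 -2.20205663e-03 -3.61125585e-04]
```

View pics/w1.png

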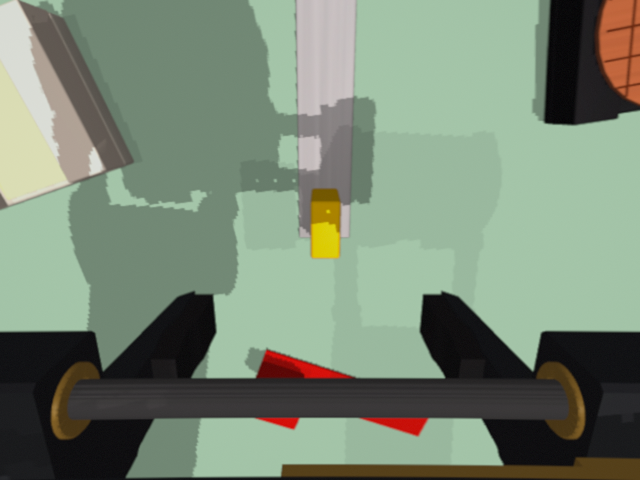

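Wrist view: the yellow grip at (325,233), with its front face visible, lies in line with the tool and about 7 mm ahead of it.

Call:
carry_out(delta_rot=[[0,0,0],[0,0,0],[0,0,0],[0,0,0],[0,0,0]], travel=[[0.007,0.003,0.03],[0,0,0.03],[0,0,0.03],[0,0,0.025],[0,0,0.015]], gripper=[1,1,1,1,1])

```text
t: 2.75
tool_pos: [0.5382, -0.1108, 0.0358]
orientation: [0.995, -0.096, -0.001, -0.0]
contact_force: [-0.2, 0.1, 0.4]
finger_gap: 0.0882
gripper_force: 0.0
```

```bash
python3 - <<'E'
from plant import *
from h import *
P=[];Q=[]
for i in range(4):
  f=grab_frame("wrist");s=observe();P.append(s["tool_pos"]);Q.append(s["orientation"])
print(np.mean(P,0),np.std(P,0),np.mean(Q,0),s["contact_force"])
E
```

```text
[ 0.53857748 -0.11039594  0.03624388] [1.20417249e-03 7.89091938e-05 1.53350248e-03] [ 9.95431609e-01 -9.54616747e-02 -1.26741639e-03 -9.08205922e-05] [ 0.2973924   0.19749135 -0.01997622]
```

Call:
carry_out(delta_rot=[[0,0,0],[0,0,0],[0,0,0],[0,0,0],[0,0,0]], travel=[[0.001,-0.003,0],[0,0,0],[0,0,0],[0,0,0],[0,0,0]], gripper=[1,0,-1,-1,-1])

```text
t: 3.45
tool_pos: [0.5416, -0.107, 0.0377]
orientation: [0.995, -0.095, 0.0, 0.0]
contact_force: [-0.2, 0.4, 0.8]
finger_gap: 0.0584
gripper_force: 0.0
```

Call:
carry_out(delta_rot=[[0,0,0],[0,0,0],[0,0,0],[0,0,0],[0,0,0]], travel=[[0,0,0],[0,0,0],[0,0,0],[0,0,0],[0,0,0]], gripper=[-1,-1,-1,-1,-1])

```text
t: 3.95
tool_pos: [0.5414, -0.107, 0.0373]
orientation: [0.995, -0.095, -0.0, -0.0]
contact_force: [0.1, 0.4, -0.2]
finger_gap: 0.0197
gripper_force: 30.0
```

Call:
carry_out(delta_rot=[[0,0,0],[0,0,0],[0,0,0],[0,0,0],[0,0,0]], travel=[[0,0,-0.01],[0,0,-0.02],[0,0,-0.025],[0,0,-0.025],[0,0,-0.02]], gripper=[-1,-1,-1,-1,-1])

```text
t: 4.45
tool_pos: [0.5418, -0.1071, 0.1395]
orientation: [0.995, -0.095, 0.001, 0.0]
contact_force: [0.6, 0.2, -0.9]
finger_gap: 0.0199
gripper_force: 30.0
```

```bash
cat > bl.py <<'E'
from plant import *
from h import *
import sys
P=[];Q=[]
for i in range(4):
  f=grab_frame("scene");s=observe();P.append(s["tool_pos"]);Q.append(s["orientation"])
p=np.mean(P,0);q=np.mean(Q,0);yaw=2*np.degrees(np.arctan2(q[1],q[0]));print("tcp",p.round(4),q.round(4),"yaw",yaw.round(2),s["contact_force"].round(1),s["finger_gap"],s["t"])
z=p[2]-.036+.003
f1=grab_frame("top")
# expected blade tip corners: origin at TCP+115 (+30 tip)
for n,f in(("top",f1),("scene",f)):
    np.save(f"pics/{n}_l.npy",f,allow_pickle=True)
    c=np.cos(np.radians(yaw));sn=np.sin(np.radians(yaw))
    o=np.array([p[0]+.09*c,p[1]+.09*sn,z])
    fl=240/np.tan(np.radians(f["fovy"])/2);E=np.linalg.inv(np.array(f["extrinsics"]))
    uv=cv2.projectPoints(o.reshape(1,3),cv2.Rodrigues(E[:3,:3])[0],E[:3,3],np.array([[fl,0,f["cx"]],[0,fl,f["cy"]],[0,0,1.]]),np.array([f["k1"],0,0,0.]))[0].ravel()
    h=cv2.cvtColor(f["pixels"],cv2.COLOR_RGB2HSV);H,s,v=[h[...,i].astype(int) for i in range(3)]
    M,cn=comp(((s<30)&(v>80)).astype(np.uint8),uv);P3=onz(f,cn,z)
    d=(P3[:,:2]-p[:2])*1000;a=d@[c,sn];b=d@[-sn,c]
    print(n,uv.round(),rect(P3),"along",a.min().round(1),a.max().round(1),"lat",b.min().round(1),b.max().round(1))
E
python3 bl.py
```

```text
tcp [ 0.543  -0.1074  0.1404] [ 9.955e-01 -9.500e-02  2.300e-03  3.000e-04] yaw -10.9 [-0.8  0.3 -1.8] 0.019820541040188898 4.65
top [343. 179.] (array([ 530.6, -103.9]), array([21.6, 42.9]), np.float32(80.2)) along -23.9 -2.1 lat -20.5 22.4
scene [345. 268.] (array([ 639.5, -127.2]), array([40.6, 86.6]), np.float32(-10.7)) along 55.2 141.8 lat -21.5 19.2
```

Call:
carry_out(delta_rot=[[0,0,-0.05],[0,0,-0.05],[0,0,-0.052],[0,0,0],[0,0,0]], travel=[[0,0,0],[0,0,0],[0,0,0],[-0.01,0.015,0],[-0.015,0.027,0]], gripper=[-1,-1,-1,-1,-1])

```text
t: 5.2
tool_pos: [0.5139, -0.1469, 0.1354]
orientation: [1.0, -0.018, -0.002, -0.001]
contact_force: [-1.1, -0.2, -0.9]
finger_gap: 0.0198
gripper_force: 30.0
```

Call:
carry_out(delta_rot=[[0,0,0],[0,0,0],[0,0,0],[0,0,0],[0,0,0]], travel=[[-0.02,0.03,0],[-0.02,0.035,0],[-0.02,0.035,0],[-0.02,0.035,0],[-0.018,0.03,0]], gripper=[-1,-1,-1,-1,-1])

```text
t: 5.7
tool_pos: [0.4084, -0.3097, 0.1355]
orientation: [1.0, -0.019, -0.001, -0.001]
contact_force: [-1.1, -0.4, -1.3]
finger_gap: 0.0197
gripper_force: 30.0
```

Call:
carry_out(delta_rot=[[0,0,0],[0,0,0],[0,0,0],[0,0,0],[0,0,0]], travel=[[-0.01,0.015,0],[0,0,0.02],[0,0,0.025],[0,0,0.02],[0,0,0]], gripper=[-1,-1,-1,-1,-1])

```text
t: 6.2
tool_pos: [0.3966, -0.321, 0.0677]
orientation: [1.0, -0.019, -0.004, -0.003]
contact_force: [-0.5, 0.7, -1.3]
finger_gap: 0.0195
gripper_force: 30.0
```

```bash
python3 bl.py; python3 - <<'E'
from plant import *
import cv2
f=grab_frame("wrist");cv2.imwrite("pics/w2.png",f["pixels"][...,::-1])
import numpy as np;np.save("pics/w2.npy",f,allow_pickle=True)
E
```

```text
tcp [ 0.3993 -0.3231  0.0714] [ 9.998e-01 -1.910e-02 -1.000e-03 -9.000e-04] yaw -2.19 [ 0.2 -0.3 -1.5] 0.019941225409351733 6.4
top [428. 248.] (array([ 496.3, -327.1]), array([39.8, 95.5]), np.float32(-1.3)) along 49.1 145.0 lat -20.0 20.3
scene [239. 289.] (array([ 501.1, -328.2]), array([40.6, 82.4]), np.float32(-2.0)) along 60.7 143.1 lat -21.5 19.2
```

View pics/w2.png

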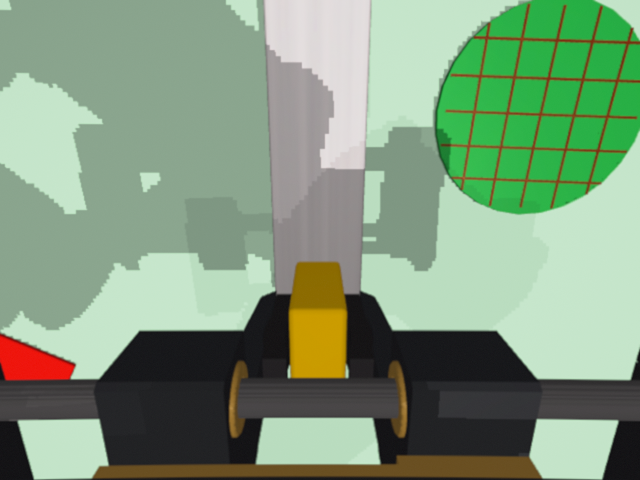

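Wrist view: the blade leaves the grip straight and central (x 265–370 px), and the green look-alike is off to the right, clear of it.

Call:
carry_out(delta_rot=[[0,0,0],[0,0,0],[0,0,0],[0,0,0],[0,0,0]], travel=[[0,0.001,0.008],[0,0,0.007],[0,0,0],[0.015,0,0],[0.015,0,0]], gripper=[-1,-1,-1,-1,-1])

```text
t: 7.0
tool_pos: [0.4311, -0.3262, 0.0575]
orientation: [1.0, -0.02, 0.0, 0.0]
contact_force: [0.5, -0.7, -1.3]
finger_gap: 0.0198
gripper_force: 30.0
```

```bash
python3 bl.py
```

```text
tcp [ 0.4326 -0.3266  0.0581] [ 9.998e-01 -1.860e-02  1.100e-03  7.000e-04] yaw -2.14 [-0.4 -0.2 -1.9] 0.019360590426932153 7.2
top [428. 235.] (array([ 529.3, -329.6]), array([42.6, 91.9]), np.float32(-1.3)) along 50.5 142.4 lat -20.6 22.1
scene [246. 302.] (array([ 529.3, -331.4]), array([40.3, 77.5]), np.float32(-1.2)) along 58.1 135.8 lat -21.5 19.5
```

Call:
carry_out(delta_rot=[[0,0,0],[0,0,0],[0,0,0],[0,0,0],[0,0,0]], travel=[[0.0155,0,0.002],[0.0155,0,0],[0.0155,0,0],[0.0155,0,0],[0.0155,0,0]], gripper=[-1,-1,-1,-1,-1])

```text
t: 7.75
tool_pos: [0.5092, -0.3289, 0.0554]
orientation: [1.0, -0.019, 0.0, 0.0]
contact_force: [-0.1, 0.4, -0.9]
finger_gap: 0.0198
gripper_force: 30.0
```

```bash
cat > cu.py <<'E'
from plant import *
from h import *
import sys
z=float(sys.argv[1]);sd={"top":eval(sys.argv[2]),"scene":eval(sys.argv[3])}
P=[];Q=[];F={}
for n in("top","scene","top","scene"):
    F[n]=grab_frame(n);s=observe();P.append(s["tool_pos"]);Q.append(s["orientation"])
p=np.mean(P,0);q=np.mean(Q,0);yaw=2*np.arctan2(q[1],q[0]);print("tcp",p.round(4),q.round(4),"yaw",np.degrees(yaw).round(2),s["contact_force"].round(1),s["t"])
E0=[]
for n,f in F.items():
    h=cv2.cvtColor(f["pixels"],cv2.COLOR_RGB2HSV);H,S,v=[h[...,i].astype(int) for i in range(3)]
    m=((H<16)&(S>100)&(v>40)).astype(np.uint8)
    M,cn=comp(m,sd[n],5);P3=onz(f,cn,z);e=cv2.fitEllipse(np.float32(P3[:,:2]*1000))
    d=np.array(e[0])-p[:2]*1000;c,sn=np.cos(yaw),np.sin(yaw)
    px=cn.mean(0);print(n,px.round(),np.round(e[0],1),np.round(e[1],1),"along",(d@[c,sn]).round(1),"lat",(d@[-sn,c]).round(1))
    E0.append(rays(f,cv2.fitEllipse(cn.astype(np.float32))[0]))
A=[];b=[]
for o,d in E0:
    d=d[0]/np.linalg.norm(d[0]);N=np.eye(3)-np.outer(d,d);A.append(N);b.append(N@o)
print("triang",np.linalg.lstsq(np.vstack(A),np.hstack(b),rcond=None)[0].round(4))
cv2.imwrite("pics/last.png",np.hstack([F["top"]["pixels"][100:300,100:500],F["scene"]["pixels"][180:380,160:560]])[...,::-1])
E
python3 cu.py .04 430,192 272,333
```

```text
tcp [ 0.5097 -0.3291  0.0556] [ 9.998e-01 -1.860e-02  6.000e-04  3.000e-04] yaw -2.13 [-0.4  0.3 -1.7] 7.95
top [425. 190.] [ 629.2 -319.1] [ 66.2 104. ] along 119.1 lat 14.4
scene [271. 333.] [ 623.8 -333.3] [98.9 99.8] along 114.2 lat -0.0
triang [ 0.6266 -0.3266  0.0349]
```

Call:
carry_out(delta_rot=[[0,0,0],[0,0,0],[0,0,0],[0,0,0],[0,0,0]], travel=[[0,0,-0.004],[0,0,-0.004],[0,0,-0.003],[0,0,-0.003],[0,0,-0.003]], gripper=[-1,-1,-1,-1,-1])

```text
t: 8.45
tool_pos: [0.5071, -0.3289, 0.0728]
orientation: [1.0, -0.019, -0.0, 0.0]
contact_force: [0.1, 0.9, -2.3]
finger_gap: 0.0197
gripper_force: 30.0
```

Call:
carry_out(delta_rot=[[0,0,0],[0,0,0],[0,0,0],[0,0,0],[0,0,0]], travel=[[0,0,-0.003],[0,0,-0.003],[0,0,-0.003],[0,0,-0.003],[0,0,0]], gripper=[-1,-1,-1,-1,-1])

```text
t: 8.95
tool_pos: [0.5078, -0.3291, 0.085]
orientation: [1.0, -0.019, 0.0, 0.0]
contact_force: [0.1, 0.4, -2.1]
finger_gap: 0.0198
gripper_force: 30.0
```

```bash
python3 cu.py .05 430,192 272,333; cp pics/last.png pics/l1.png
```

```text
tcp [ 0.5074 -0.3289  0.0844] [ 0.9998 -0.0191  0.      0.    ] yaw -2.19 [-0.4  1.1 -1.8] 9.15
top [426. 188.] [ 629.5 -321.3] [ 70.2 102.4] along 121.7 lat 12.3
scene [270. 330.] [ 622.6 -332.1] [98.9 99.6] along 115.2 lat 1.1
triang [ 0.6263 -0.3271  0.0487]
```

View pics/l1.png

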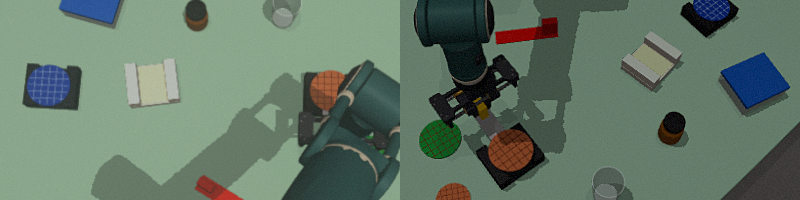

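The disc now rides on the blade, at (510,150) in the right half, looks level and has left its rest. I keep lifting.

Call:
carry_out(delta_rot=[[0,0,0],[0,0,0],[0,0,0],[0,0,0],[0,0,0]], travel=[[0,0,-0.005],[0,0,-0.008],[0,0,-0.008],[0,0,-0.008],[0,0,-0.005]], gripper=[-1,-1,-1,-1,-1])

```text
t: 9.65
tool_pos: [0.508, -0.3293, 0.12]
orientation: [1.0, -0.019, 0.001, 0.001]
contact_force: [0.0, -0.3, -2.1]
finger_gap: 0.0199
gripper_force: 30.0
```

Call:
carry_out(delta_rot=[[0,0,0],[0,0,0],[0,0,0],[0,0,0],[0,0,0]], travel=[[0,0,-0.003],[0,0,0],[0,0,0],[0,0,0],[0,0,0]], gripper=[-1,-1,-1,-1,-1])

```text
t: 10.15
tool_pos: [0.5071, -0.3287, 0.1209]
orientation: [1.0, -0.019, -0.0, -0.0]
contact_force: [0.6, 0.2, -2.9]
finger_gap: 0.0196
gripper_force: 30.0
```

```bash
python3 cu.py .092 430,180 270,320
```

```text
tcp [ 0.5073 -0.3288  0.1211] [ 9.998e-01 -1.910e-02 -2.000e-04 -2.000e-04] yaw -2.19 [-0.4  0.3 -2.5] 10.35
top [430. 184.] [ 627.3 -320.4] [ 70.9 100.9] along 119.6 lat 13.0
scene [269. 323.] [ 624.6 -333.3] [98.4 99. ] along 117.4 lat -0.1
triang [ 0.626  -0.3273  0.085 ]
```

Call:
carry_out(delta_rot=[[0,0,-0.025],[0,0,-0.04],[0,0,-0.045],[0,0,-0.04],[0,0,-0.025]], travel=[[0,0,0],[0,0,0],[0,0,0],[0,0,0],[0,0,0]], gripper=[-1,-1,-1,-1,-1])

```text
t: 10.85
tool_pos: [0.5074, -0.3289, 0.1214]
orientation: [0.998, 0.069, 0.0, 0.0]
contact_force: [0.7, 0.9, -2.0]
finger_gap: 0.0197
gripper_force: 30.0
```

Call:
carry_out(delta_rot=[[0,0,0],[0,0,0],[0,0,0],[0,0,0],[0,0,0]], travel=[[0.001,-0.005,0],[0.0023,-0.012,0],[0.0039,-0.02,0],[0.0049,-0.025,0],[0.0055,-0.028,0]], gripper=[-1,-1,-1,-1,-1])

```text
t: 11.35
tool_pos: [0.5124, -0.2352, 0.1213]
orientation: [0.998, 0.068, -0.0, -0.0]
contact_force: [0.9, 1.0, -2.4]
finger_gap: 0.0197
gripper_force: 30.0
```

Call:
carry_out(delta_rot=[[0,0,0],[0,0,0],[0,0,0],[0,0,0],[0,0,0]], travel=[[0.0055,-0.028,0],[0.0055,-0.028,0],[0.0055,-0.028,0],[0.0055,-0.028,0],[0.0055,-0.028,0]], gripper=[-1,-1,-1,-1,-1])

```text
t: 11.85
tool_pos: [0.52, -0.0921, 0.1214]
orientation: [0.998, 0.069, -0.0, -0.0]
contact_force: [0.4, -0.6, -3.0]
finger_gap: 0.0197
gripper_force: 30.0
```

Call:
carry_out(delta_rot=[[0,0,0],[0,0,0],[0,0,0],[0,0,0],[0,0,0]], travel=[[0.0055,-0.028,0],[0.0055,-0.028,0],[0.0055,-0.028,0],[0.0055,-0.028,0],[0.0047,-0.024,0]], gripper=[-1,-1,-1,-1,-1])

```text
t: 12.35
tool_pos: [0.5275, 0.0464, 0.1214]
orientation: [0.998, 0.069, -0.0, -0.0]
contact_force: [-0.6, 0.1, -1.8]
finger_gap: 0.0197
gripper_force: 30.0
```

Call:
carry_out(delta_rot=[[0,0,0],[0,0,0],[0,0,0],[0,0,0],[0,0,0]], travel=[[0.0035,-0.018,0],[0.002,-0.01,0],[0.0006,-0.003,0],[0,0,0],[0,0,0]], gripper=[-1,-1,-1,-1,-1])

```text
t: 12.85
tool_pos: [0.5302, 0.0746, 0.1213]
orientation: [0.998, 0.068, -0.0, 0.0]
contact_force: [-0.1, -0.4, -2.4]
finger_gap: 0.0195
gripper_force: 30.0
```

```bash
python3 cu.py .092 245,175 400,225;  cp pics/last.png pics/l2.png
```

```text
tcp [0.5304 0.0743 0.1214] [ 9.977e-01  6.780e-02 -1.000e-04  1.000e-04] yaw 7.78 [-0.   0.4 -2.3] 13.05
top [298. 121.] [810.  -11.8] [ 51.4 101. ] along 265.4 lat -123.1
scene [415. 226.] [645.9  88.8] [97.5 98.9] along 116.4 lat -1.3
triang [ 0.7204 -0.0234  0.2819]
```

View pics/l2.png

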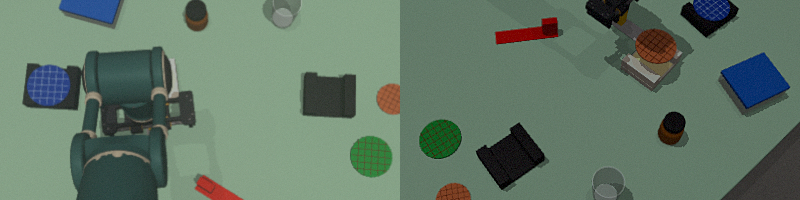

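The disc rides level above the light box, at (655,45) in the right half; the top view of it is blocked by the arm. I lower it now.

Call:
carry_out(delta_rot=[[0,0,0],[0,0,0],[0,0,0],[0,0,0],[0,0,0]], travel=[[-0.001,-0.0015,0.004],[0,0,0.008],[0,0,0.008],[0,0,0.008],[0,0,0.005]], gripper=[-1,-1,-1,-1,-1])

```text
t: 13.55
tool_pos: [0.5284, 0.0763, 0.0869]
orientation: [0.998, 0.068, -0.001, 0.0]
contact_force: [-0.1, 0.4, -1.8]
finger_gap: 0.0199
gripper_force: 30.0
```

Call:
carry_out(delta_rot=[[0,0,0],[0,0,0],[0,0,0],[0,0,0],[0,0,0]], travel=[[0,0,0.003],[0,0,0],[0,0,0],[0,0,0],[0,0,0]], gripper=[-1,-1,-1,-1,-1])

```text
t: 14.05
tool_pos: [0.5296, 0.0764, 0.0859]
orientation: [0.998, 0.068, 0.0, -0.0]
contact_force: [0.3, 0.3, -2.2]
finger_gap: 0.0199
gripper_force: 30.0
```

```bash
python3 cu.py .056 245,175 415,235; python3 -c "
import cv2;a=cv2.imread('pics/last.png')[0:110,600:720];cv2.imwrite('pics/l3.png',cv2.resize(a,None,fx=5,fy=5))"
```

```text
tcp [0.5295 0.0764 0.0857] [ 9.977e-01  6.830e-02  3.000e-04 -0.000e+00] yaw 7.84 [-0.7  0.6 -2.2] 14.25
top [297. 122.] [812.  -10.8] [45.6 78.8] along 268.0 lat -124.9
scene [414. 233.] [644.9  91.4] [97.5 98.5] along 116.3 lat -0.9
triang [ 0.7207 -0.0229  0.2556]
```

View pics/l3.png

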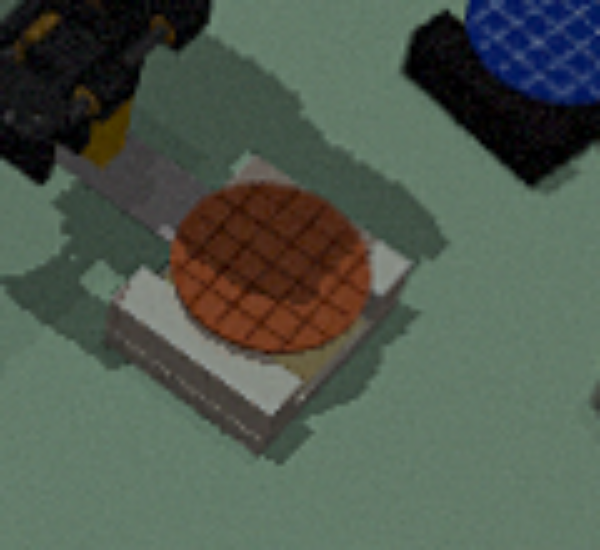

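The disc is just above the rails and centred to within a few mm. I set it down.

Call:
carry_out(delta_rot=[[0,0,0],[0,0,0],[0,0,0],[0,0,0],[0,0,0]], travel=[[-0.002,0,0.003],[0,0,0.003],[0,0,0.002],[0,0,0.002],[0,0,0.002]], gripper=[-1,-1,-1,-1,-1])

```text
t: 14.75
tool_pos: [0.5276, 0.0762, 0.0734]
orientation: [0.998, 0.068, 0.0, -0.0]
contact_force: [0.6, 0.1, -1.3]
finger_gap: 0.0201
gripper_force: 30.0
```

Call:
carry_out(delta_rot=[[0,0,0],[0,0,0],[0,0,0],[0,0,0],[0,0,0]], travel=[[0,0,0.002],[0,0,0.002],[0,0,0.002],[0,0,0.002],[0,0,0.002]], gripper=[-1,-1,-1,-1,-1])

```text
t: 15.25
tool_pos: [0.5273, 0.0761, 0.0632]
orientation: [0.998, 0.068, 0.0, -0.0]
contact_force: [-0.7, -0.3, -1.5]
finger_gap: 0.0199
gripper_force: 30.0
```

Call:
carry_out(delta_rot=[[0,0,0],[0,0,0]], travel=[[0,0,0],[0,0,0]], gripper=[-1,-1])

```text
t: 15.45
tool_pos: [0.5272, 0.0761, 0.0633]
orientation: [0.998, 0.068, -0.0, 0.0]
contact_force: [-0.3, -0.0, -1.8]
finger_gap: 0.02
gripper_force: 30.0
```

```bash
python3 cu.py .046 245,175 415,235
```

```text
tcp [0.5274 0.0761 0.0635] [ 9.977e-01  6.830e-02  1.000e-04 -0.000e+00] yaw 7.84 [ 1.   0.4 -1.4] 15.65
top [248. 162.] [688.7  97.2] [ 5.5 28.4] along 162.7 lat -1.1
scene [412. 235.] [641.7  91.5] [97.7 98.3] along 115.4 lat -0.4
triang [0.6648 0.0787 0.0911]
```

Call:
carry_out(delta_rot=[[0,0,0],[0,0,0],[0,0,0],[0,0,0],[0,0,0]], travel=[[-0.008,0,0],[-0.015,0,0],[-0.02,0,0],[-0.02,0,0],[-0.02,0,0]], gripper=[-1,-1,-1,-1,-1])

```text
t: 16.15
tool_pos: [0.4436, 0.0646, 0.0633]
orientation: [0.998, 0.068, -0.0, 0.0]
contact_force: [-0.3, -0.1, -1.4]
finger_gap: 0.0196
gripper_force: 30.0
```

Call:
carry_out(delta_rot=[[0,0,0],[0,0,0],[0,0,0],[0,0,0],[0,0,0]], travel=[[-0.015,0,0],[-0.004,0,0],[0,-0.01,0],[0,-0.02,0],[0,-0.01,0]], gripper=[-1,-1,-1,-1,-1])

```text
t: 16.65
tool_pos: [0.4219, 0.1033, 0.0639]
orientation: [0.998, 0.068, 0.001, -0.0]
contact_force: [-0.1, -0.4, -1.2]
finger_gap: 0.0202
gripper_force: 30.0
```

Call:
carry_out(delta_rot=[[0,0,0],[0,0,0],[0,0,0],[0,0,0],[0,0,0]], travel=[[0,0,0.01],[0,0,0.008],[0,0,0.004],[0,0,0],[0,0,0]], gripper=[-1,-1,-1,-1,-1])

```text
t: 17.15
tool_pos: [0.4206, 0.1014, 0.041]
orientation: [0.998, 0.068, -0.0, 0.0]
contact_force: [1.0, 0.2, -1.5]
finger_gap: 0.0195
gripper_force: 30.0
```

```bash
python3 cu.py .046 245,182 412,235; python3 bl.py; cp pics/last.png pics/l4.png
```

```text
tcp [0.4211 0.1016 0.0416] [ 9.977e-01  6.810e-02  2.000e-04 -0.000e+00] yaw 7.81 [ 0.5  0.4 -0.7] 17.35
top [250. 181.] [642.5  92.7] [94.9 96.9] along 218.2 lat -38.9
scene [412. 235.] [641.7  91.6] [97.3 98.5] along 217.3 lat -39.9
triang [0.6422 0.0924 0.0445]
tcp [0.421  0.1018 0.0417] [ 9.977e-01  6.830e-02  3.000e-04 -0.000e+00] yaw 7.83 [ 0.4 -0.1 -1.3] 0.019915268170306973 17.55
top [241. 239.] (array([553.1, 119.8]), array([21.4, 41. ]), np.float32(-84.3)) along 121.8 144.0 lat -20.6 20.6
scene [381. 206.] (array([553.7, 101.8]), array([ 8.4, 24.1]), np.float32(35.2)) along 118.8 140.3 lat -20.6 -8.8
```

View pics/l4.png

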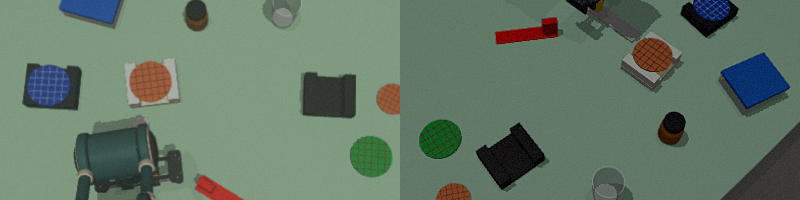

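The disc lies on the rails at (150,82) left and (655,55) right, centred, and the blade is clear. I lower the lifter to the bench.

Call:
carry_out(delta_rot=[[0,0,0],[0,0,0],[0,0,0],[0,0,0],[0,0,0]], travel=[[0,0,0.002],[0,0,0.001],[0,0,0.001],[0,0,0],[0,0,0]], gripper=[-1,-1,-1,-1,-1])

```text
t: 18.1
tool_pos: [0.4208, 0.1018, 0.0373]
orientation: [0.998, 0.068, -0.0, 0.0]
contact_force: [-0.8, 0.2, -2.1]
finger_gap: 0.02
gripper_force: 30.0
```

Call:
carry_out(delta_rot=[[0,0,0],[0,0,0],[0,0,0]], travel=[[0,0,0.0006],[0,0,0.0005],[0,0,0]], gripper=[-1,-1,-1])

```text
t: 18.4
tool_pos: [0.4208, 0.1018, 0.0373]
orientation: [0.998, 0.068, -0.0, 0.0]
contact_force: [-4.7, -1.5, 9.9]
finger_gap: 0.0197
gripper_force: 30.0
```

Contact with the bench. I release and back off upward.

Call:
carry_out(delta_rot=[[0,0,0],[0,0,0],[0,0,0],[0,0,0],[0,0,0]], travel=[[0,0,-0.0005],[0,0,0],[0,0,0],[0,0,0],[0,0,0]], gripper=[-0.6,-0.2,0.2,0.2,0.2])

```text
t: 18.9
tool_pos: [0.4208, 0.1018, 0.0367]
orientation: [0.998, 0.068, -0.0, -0.0]
contact_force: [-0.7, 0.4, 1.1]
finger_gap: 0.0497
gripper_force: 0.0
```

Call:
carry_out(delta_rot=[[0,0,0],[0,0,0],[0,0,0],[0,0,0],[0,0,0]], travel=[[0,0,0],[0,0,-0.01],[0,0,-0.02],[0,0,-0.04],[0,0,-0.04]], gripper=[0.2,0.2,0.2,0.2,0.2])

```text
t: 19.4
tool_pos: [0.4199, 0.1017, 0.148]
orientation: [0.998, 0.068, -0.001, 0.0]
contact_force: [0.3, -0.4, -0.0]
finger_gap: 0.0527
gripper_force: 0.0
```

Call:
carry_out(delta_rot=[[0,0,0],[0,0,0],[0,0,0],[0,0,0],[0,0,0]], travel=[[0,0.03,-0.03],[0,0.04,-0.02],[0,0.04,0],[0,0.04,0],[0,0,0]], gripper=[0.2,0.2,0.2,0.2,0.2])

```text
t: 19.9
tool_pos: [0.442, -0.0505, 0.1983]
orientation: [0.998, 0.066, 0.001, 0.001]
contact_force: [-0.6, 0.4, -0.2]
finger_gap: 0.0523
gripper_force: 0.0
```

```bash
python3 cu.py .046 245,182 412,235; cp pics/last.png pics/l5.png
python3 - <<'E'
from h import *
from plant import grab_frame
for n,sd in(("top",(240,250)),("scene",(378,210))):
    f=grab_frame(n);h=cv2.cvtColor(f["pixels"],cv2.COLOR_RGB2HSV);H,s,v=[h[...,i].astype(int) for i in range(3)]
    M,cn=comp(((s<30)&(v>80)).astype(np.uint8),sd);print(n,rect(onz(f,cn,.003)))
E
```

```text
tcp [ 0.4411 -0.0472  0.1973] [ 9.977e-01  6.730e-02  2.000e-04 -1.000e-04] yaw 7.72 [-0.4  0.5 -0.2] 20.1
top [250. 181.] [642.8  93. ] [94.3 96.8] along 218.6 lat 111.8
scene [412. 235.] [641.7  91.5] [96.8 98.6] along 217.4 lat 110.5
triang [0.6423 0.0925 0.0446]
top (array([481.7, 109.9]), array([ 41.4, 165.1]), np.float32(7.6))
scene (array([495.3,  99.2]), array([12.9, 44.6]), np.float32(-2.4))
```

View pics/l5.png

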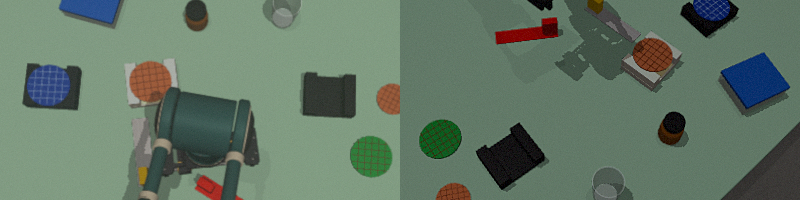

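The disc rests centred on the box, the lifter lies flat on the bench (165 mm length measured at blade height), and the blue disc has not moved.

```bash
python3 -c "
from plant import *
print(job_done())"
```

```text
the job is handed in; nothing more can be done
None
```

The job is handed in at about 20 s of the 58 s limit: by camera the copper disc rests level on the light box's rails within about 4 mm of centre, the lifter lies flat on the bench and the blue disc looks unmoved, but the hand-in call returned no verdict.

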